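# Set the nut and lock the flow cell with the cam lever

### The job

Clamp the flow cell in the small cam clamp with the right lock force. With the cam lever still standing up, push the nut's crank handle round clockwise (seen from above) until the foot just bears lightly on the cell, going by feel because the foot's travel differs from time to time; then swing the lever all the way over to the clamp's left and leave it down. Do not overtighten the cell, keep the cell in its place and do not knock the things around the clamp.

Things in the scene. Friction and masses are not known exactly. Their poses are not given: they have to be found in the camera images.
- clamp: cam clamp, fixed to the bench: grey base plate 190 x 110 x 14 mm with a square steel post. Origin: centre of its underside. Its x runs from the nut (x = -50 mm, robot's side) to the post with the lever (x = +48 mm), y to the clamp's left; turned up to 0.4 rad. The nut's handle has free way round the clamp's front; keep the gripper off the standing lever behind the nut.
- press_arm: aluminium clamp arm on the post, 128 x 30 mm, top 86 mm above the bench; carries the nut and, below it, a screw with a round black 36 mm rubber foot over the flow cell. The lever drives it down 3.2 mm per rad, 5 mm in all, against the foot's stiff spring. Origin 78 mm above the clamp's; same axes.
- nut_axis (a point): point on the nut's upright axis, at handle_post's height (132 mm above the bench). The nut turns in place and stays where left; clockwise from above lowers the foot 2.5 mm per rad. From the start it takes 0.2 to 2.6 rad (unseen, differs) until the foot touches. Right is 0.05 to 0.4 rad past first touch: best when the push at the post has risen by about 1 N.
- handle_post (a point): axis of the upright black post (13 mm thick, 38 mm tall) at the end of the nut's crank handle, 50 mm from nut_axis; point 17 mm below its top. Starts on the clamp's right, goes clockwise by the front. Moving it freely takes about 4 N (a push come to rest reads 1 to 3 N); once the foot touches, either rises about 0.8 N per further 0.1 rad.
- lever_hinge (a point): point on the cam lever's level hinge axis (along the clamp's x), on the post, 112 mm above the bench
- lever_tip (a point): free end of the cam lever, 98 mm from lever_hinge along the lever. The lever is a bar 16 mm wide along the hinge axis and 11 mm thick, with a black grip 20 x 14 mm on its last 34 mm.
- lever (a joint): angle of the cam lever in rad: 0 standing straight up, growing as it swings over to the clamp's left (+y); 1.55 is the stop, lying level. It starts between 0 and 0.15 and stays where it is left (friction 0.32 N m); swinging it over takes 4 to 8 N near its end.
- flow_cell: flow cell, flat block 64 x 44 x 22 mm (aluminium bottom, clear top, two small white ports), lying loose in the low rails on the base plate under the foot. Origin: centre of its underside. It is already in its place; do not move it.
- spring_clip: pink spring clip, 98 x 17 x 22 mm, on the bench right of the clamp; leave alone. Origin: centre of its underside.
- cap_white: white screw cap, 39 mm across, 14 mm tall, on the bench left of the clamp's front; leave alone. Origin: centre of its underside.
- petri_dish: closed petri dish, 60 mm across, 15 mm tall, on the bench left of the clamp, under the lever's swing; leave alone. Origin: centre of its underside.
- bottle_small: small white reagent bottle, 43 mm across, 75 mm tall, on the bench behind the clamp; leave alone. Origin: centre of its underside.
Things that resemble listed ones, but are neither listed nor needed, are in the scene too. What is shaped like the flow_cell but purple is not meant.

How it is judged:
By the outcome, as a careful person would: the job done as asked, in the order asked, and still so for the second after the job is handed in, with the robot touching nothing.
It also fails if it takes over 61 s, if anything falls off the work surface, if the arm or the gripper's body presses on something with over 40 N, if the wrist force passes 120 N, or if a joint passes its speed limit or range.

### The arm

A 6-joint arm with a two-finger parallel gripper is mounted at the origin on a cart in front of the work surface, level with it; the furniture and walls round the work are solid. World frame = base frame: x ahead of the robot, y to its left, z up, the work surface at z = 0. Lengths are in m, angles in rad, forces in N, time in s.
With the tool pointing down it reaches from about 0.3 to 0.775 m from the base axis. Payload 14.6 kg.
Tool frame: the origin (TCP) lies on the centre line of the jaws, within the pads' length; the fingertips stand 19 mm ahead of it and the grasp point (between the pads) is the TCP; z points along the fingers, y is the direction in which the jaws open and shut (so a half turn about z gives the same grasp; the last joint's range is limited). The gripper opens to 94 mm and grips with 3 to 60 N. Pads are 16 mm wide; open, the fingers measure 119 mm over their backs; the gripper's body (75 mm by 177 mm) begins 78 mm behind the grasp point.
Start: joints at [1.073, 0.3, 1.521, -0, 1.321, -0.067], TCP at [0.23, 0.5, 0.224] pointing down, gripper open.
Joint ranges: [-3.03, 3.03], [-0.79, 2.21], [0.23, 2.52], [-1.04, 4.18], [0, 3.07], [-2.55, 2.55]. Speed limits (rad/s): [2.22, 2.22, 2.57, 3.14, 3.14, 3.14].

### API

Orientations are given as [roll, pitch, yaw] about the fixed x, y, z axes, in that order (R = Rz(yaw) Ry(pitch) Rx(roll)).
In Python, from station import ctrl gives the robot as it stands. The module is installed in compiled form; this text tells all that it offers.
- The arm moves only by the shell command python3 -m creep 'ROWS' [FORCE]. ROWS is a JSON object of lists of equal length, an entry for each row: "translation": the shift along the world's x, y, z in mm, a list of three; "yaw": the turn about the world's z in rad; "gripper": the closure in counts, from 0 (fully open) to 255 (shut). A call has 1 to 5 rows; each row is the pose to reach, as a shift and turn from the pose measured when the call began; what a row does not reach only later rows make up. A row lasts 1/12 s, in which the tool goes at most 41.7 mm and 7.16 degrees, less where a joint would pass 70% of its speed; a pose out of reach is approached as far as the arm can. A call with a gripper value outside its range is refused whole. The fingers move at their own pace and stop on an object; FORCE is the grip in N (left out, the last holds). Time passes only in rows, so rows that repeat a pose let the fingers close. It gives the time, the measured TCP pose, the force and the opening at its end, in the units of the state.
- ctrl.get_obs(): the state, without advancing time (a new reading comes with each control period).
- ctrl.camera(name): name is "scene" or "top" or "wrist"; returns a dict with "pixels" (480x640x3 uint8, red, green, blue), "depth" (480x640 float32, m along the optical axis (not along the pixel's ray), 0 where there is no reading), "fx", "fy", "cx", "cy" (pixels), "R" (3x3) and "t" (3): a world point X has camera coordinates R X + t; the wrist camera has in their place "tool_from_camera" (4x4, takes a point from camera to tool coordinates, whose origin is the TCP and whose axes are the flange's). Camera axes: x right, y down, z forward; pixel columns grow to the right and rows downward; lengths in m; the calibration is good to about 2 mm. A picture is of the moment at which its call begins: read the wrist's pose just before it.
- ctrl.hand_in(): hands the job in, once; it reports no verdict.
The state is a dict: "time_s": time; "qpos": joint angles; "joint_vel": joint speeds; "tau": joint torques, N m; "ee_pos": TCP position; "eef_rot": TCP orientation; "force": force on the tool from outside, world axes, zero at the start; "moment": the same for the moment, N m; "grip_width": finger opening in m.
Only numpy, scipy, OpenCV 4.12 (cv2) and the standard library are available. Lean on these libraries where they do the work, as an engineer would, in place of code of your own. Each camera call takes 0.05 s, during which the arm holds its last target. There are 200 camera calls.

## Working session

There is one attempt and no reset: what is moved stays moved. The work goes in short steps, Python scripts to look and compute and a shell command to move; the robot and the scene stay as the last step left them, time stands still between calls to the robot, and variables do not carry over. Pictures are saved under pics/ and viewed, about 8 in all and at most 12, crops included, and the job is handed in when it is done.

```bash
mkdir -p pics
cat > h.py <<'E'
from station import ctrl
import numpy as np, cv2
def snap(n,f):
    c=ctrl.camera(n); cv2.imwrite('pics/'+f+'.png',c['pixels'][:,:,::-1]); np.save('pics/'+f+'.npy',c,allow_pickle=True); return c
def load(f): return np.load('pics/'+f+'.npy',allow_pickle=True).item()
def ray(c,u,v,z):
    d=c['R'].T@np.array([(u-c['cx'])/c['fx'],(v-c['cy'])/c['fy'],1]); o=-c['R'].T@c['t']
    return o+d*(z-o[2])/d[2]
def dep(c,u,v):
    d=c['depth'][int(v),int(u)]
    return c['R'].T@(np.array([(u-c['cx'])/c['fx']*d,(v-c['cy'])/c['fy']*d,d])-c['t'])
E
python3 - <<'E'
from h import *
o=ctrl.get_obs(); print(o)
for n in('scene','top'):
    c=snap(n,n+'0'); print(n,c['fx'],-c['R'].T@c['t'],c['R'][2])
E
```

```text
{'time_s': 0.0, 'qpos': array([ 1.07338839e+00,  3.00485778e-01,  1.52160617e+00,  5.79658902e-05,
        1.32070049e+00, -6.66177253e-02]), 'joint_vel': array([-2.62557888e-05, -7.84882887e-04, -2.61355089e-04,  7.37002812e-04,
       -1.14860979e-03, -3.85189619e-04]), 'tau': array([-2.99133862e-03, -5.31815708e+01, -3.52731264e+01,  7.05914805e-02,
        2.45326204e-02, -8.67112180e-05]), 'ee_pos': array([0.22955283, 0.49952989, 0.22386766]), 'eef_rot': array([-3.14039926e+00, -1.35888762e-04,  2.71078798e+00]), 'force': array([-0.50393231,  0.40220094,  0.23816003]), 'moment': array([0.04462795, 0.02273838, 0.02300629]), 'grip_width': 0.09420769628159743}
scene 533.1518887968261 [ 0.12307489 -0.22452765  0.74755749] [ 0.5398049   0.48220468 -0.68999226]
top 611.6528147692629 [0.48242095 0.20967413 1.27554663] [ 0.09651249  0.01283995 -0.99524895]
```

View pics/top0.png

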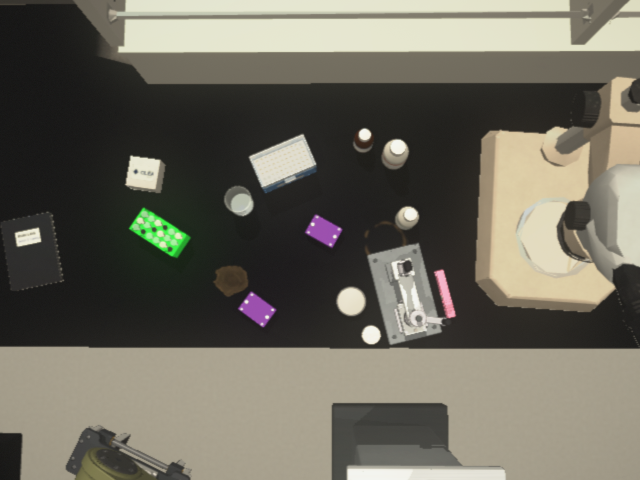

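View pics/scene0.png

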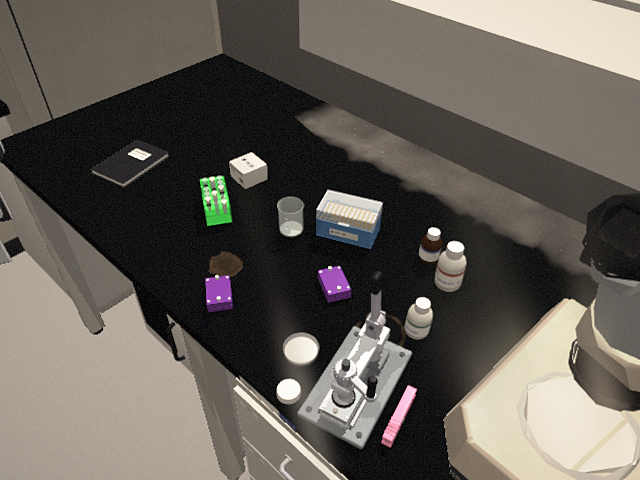

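The top view shows the clamp's grey plate with corners near (369,258), (418,245), (441,331) and (391,344). The nut is at about (417,318), the handle post at about (445,321) on the right, and the lever top at about (407,267). In the scene view the nut is at (345,370), the black handle post at (372,385), and the lever tip at (377,278). The lookalikes are the purple blocks at top (323,230) and (257,309), which I'll ignore. The black lever grip and the black nut knob could be mistaken for the handle post. I'll check with a crop.

Run:
```python
from h import *
t=load('top0'); s=load('scene0')
for c,b in((t,(360,235,100,115)),(s,(295,265,125,185))):pass
a=cv2.resize(t['pixels'][235:350,360:460],None,fx=4,fy=4,interpolation=cv2.INTER_CUBIC)
b=cv2.resize(s['pixels'][265:450,295:420],None,fx=3,fy=3,interpolation=cv2.INTER_CUBIC)
im=np.zeros((560,790,3),np.uint8); im[:460,:400]=a; im[:555,410:785]=b
cv2.imwrite('pics/crop.png',im[:,:,::-1])
for p in((369,258),(418,245),(441,331),(391,344)): print('plate',ray(t,*p,.014))
# plate mask by depth: height 6..20mm
v,u=np.mgrid[240:350,360:460]; P=np.array([dep(t,x,y) for x,y in zip(u.ravel(),v.ravel())])
m=(P[:,2]>.008)&(P[:,2]<.11)
mm=m.reshape(u.shape).astype(np.uint8)
for k in cv2.findContours(mm,cv2.RETR_EXTERNAL,cv2.CHAIN_APPROX_NONE)[0]:
    if len(k)>40: 
        r=cv2.minAreaRect(k); print(r, [ (q+[360,240]).round(1).tolist() for q in cv2.boxPoints(r)])
for p in((445,321),(417,318),(407,267)): print('dep',p,dep(t,*p))
for p in((372,381),(345,363),(377,276)): print('sdep',p,dep(s,*p))
```

```text
plate [0.57666743 0.11250009 0.014     ]
plate [0.60378112 0.01112603 0.014     ]
plate [ 0.42768284 -0.03324463  0.014     ]
plate [0.40111901 0.06880226 0.014     ]
((11.0, 94.5), (17.0, 18.0), 90.0) [[362.0, 326.0], [380.0, 326.0], [380.0, 343.0], [362.0, 343.0]]
((2.5, 61.0), (5.0, 22.0), 0.0) [[360.0, 312.0], [360.0, 290.0], [365.0, 290.0], [365.0, 312.0]]
((85.05470275878906, 53.760772705078125), (48.1663818359375, 9.008343696594238), 74.57783508300781) [[434.3, 271.7], [443.0, 269.3], [455.8, 315.8], [447.1, 318.2]]
((46.97502136230469, 52.852561950683594), (93.14076232910156, 59.237518310546875), 75.61860656738281) [[366.7, 255.1], [424.1, 240.4], [447.2, 330.6], [389.9, 345.3]]
dep (445, 321) [ 0.45150941 -0.01576672  0.14434789]
dep (417, 318) [0.45647514 0.03298801 0.12919732]
dep (407, 267) [0.54632915 0.06183645 0.21160909]
sdep (372, 381) [ 0.44522543 -0.02176622  0.14905821]
sdep (345, 363) [0.45166406 0.02893704 0.13063767]
sdep (377, 276) [0.54513445 0.05664541 0.21077248]
```

View pics/crop.png

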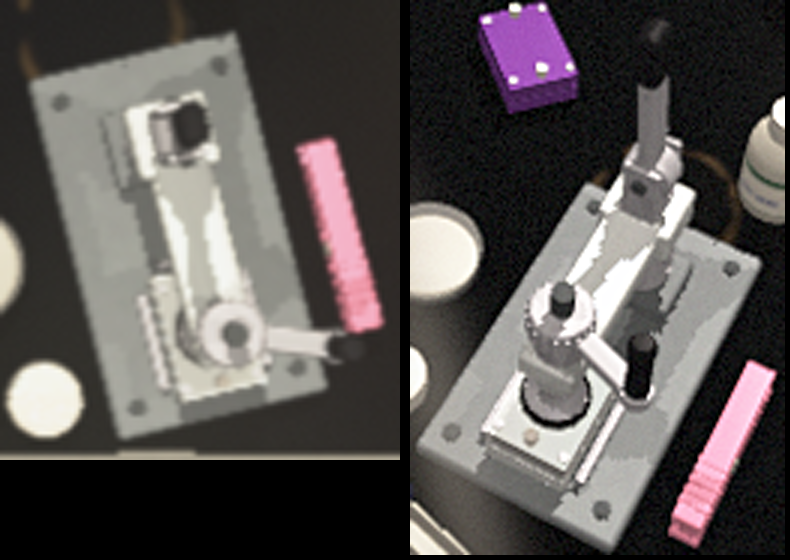

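The crop confirms the choice. The post is the upright black cylinder at the end of the crank, at top (446.7,321.7) and scene (372.7,379.3). The nut stud is at top (418.7,317.5) and scene (346,361.7). The lever grip is the tall one standing behind, at top (407.5,266) and scene (377,275).

```bash
python3 - <<'E'
from h import *
t=load('top0'); s=load('scene0')
def K(c): return np.diag([c['fx'],c['fy'],1])+np.array([[0,0,c['cx']],[0,0,c['cy']],[0,0,0]])
P=[K(c)@np.c_[c['R'],c['t']] for c in(t,s)]
for n,a,b,z in(('post',(446.7,321.7),(372.7,379.3),.149),('nut',(418.75,317.5),(346,361.7),.14),('lever',(407.5,266.2),(377,275),.21)):
    X=cv2.triangulatePoints(P[0],P[1],np.array(a,float),np.array(b,float)); X=(X[:3]/X[3]).ravel()
    print(n,X.round(4),ray(t,*a,z).round(4),ray(s,*b,z).round(4))
E
python3 -m creep '{"translation":[[0,0,20],[0,0,20],[0,0,20]],"yaw":[0,0,0],"gripper":[255,255,255]}'
```

```text
post [ 0.4503 -0.019   0.1441] [ 0.4504 -0.0179  0.149 ] [ 0.4478 -0.0208  0.149 ]
nut [0.4568 0.03   0.1273] [0.4576 0.0314 0.14  ] [0.4491 0.0255 0.14  ]
lever [0.5484 0.06   0.2077] [0.5478 0.0607 0.21  ] [0.5472 0.0582 0.21  ]
time_s: 0.35
ee_pos: [0.2297, 0.4998, 0.2441]
eef_rot: [3.141, 0.0, 2.711]
force: [0.4, -0.7, -0.2]
grip_width: 0.0777
```

```bash
python3 -m creep '{"translation":[[10,-20,30],[25,-60,40],[40,-100,40],[60,-138,40],[80,-175,40]],"yaw":[0.06,0.12,0.18,0.24,0.3],"gripper":[255,255,255,255,255]}'
python3 -m creep '{"translation":[[17,-35,0],[34,-70,0],[50,-105,0],[67,-140,0],[83,-175,0]],"yaw":[0,0,0,0,0],"gripper":[255,255,255,255,255]}'
python3 -m creep '{"translation":[[17,-35,0],[34,-70,0],[50,-105,0],[67,-140,0],[83,-170,0]],"yaw":[0,0,0,0,0],"gripper":[255,255,255,255,255]}'
```

```text
time_s: 0.77
ee_pos: [0.3074, 0.3272, 0.2834]
eef_rot: [-3.142, -0.0, 3.015]
force: [1.7, 0.5, 0.2]
grip_width: 0.044
time_s: 1.18
ee_pos: [0.3906, 0.1503, 0.2826]
eef_rot: [-3.141, -0.001, 3.015]
force: [0.9, 1.2, -0.7]
grip_width: 0.0107
time_s: 1.6
ee_pos: [0.4739, -0.0221, 0.2816]
eef_rot: [-3.141, -0.001, 3.014]
force: [0.7, 0.6, -0.3]
grip_width: 0.0003
```

```bash
python3 -m creep '{"translation":[[5,-1,-35],[5,-1,-70],[5,-1,-100],[5,-1,-125],[5,-1,-137]],"yaw":[0.01,0.01,0.01,0.01,0.01],"gripper":[255,255,255,255,255]}'
python3 -m creep '{"translation":[[0,0,0],[0,0,0]],"yaw":[0,0],"gripper":[255,255]}'
python3 - <<'E'
from h import *
snap('scene','s1'); snap('wrist','w1')
s=load('s1')['pixels'][240:440,280:430]; w=load('w1')['pixels']
im=np.zeros((600,800,3),np.uint8); im[:600,:450]=cv2.resize(s,(450,600)); im[:263,450:]=cv2.resize(w,(350,263)); cv2.imwrite('pics/c2.png',im[:,:,::-1])
E
```

```text
time_s: 2.02
ee_pos: [0.4771, -0.023, 0.1405]
eef_rot: [-3.141, -0.006, 3.024]
force: [-0.1, 0.4, 0.7]
grip_width: 0.0009
time_s: 2.18
ee_pos: [0.4763, -0.0229, 0.1393]
eef_rot: [-3.141, -0.009, 3.024]
force: [-0.1, 0.3, -0.9]
grip_width: 0.0005
```

View pics/c2.png

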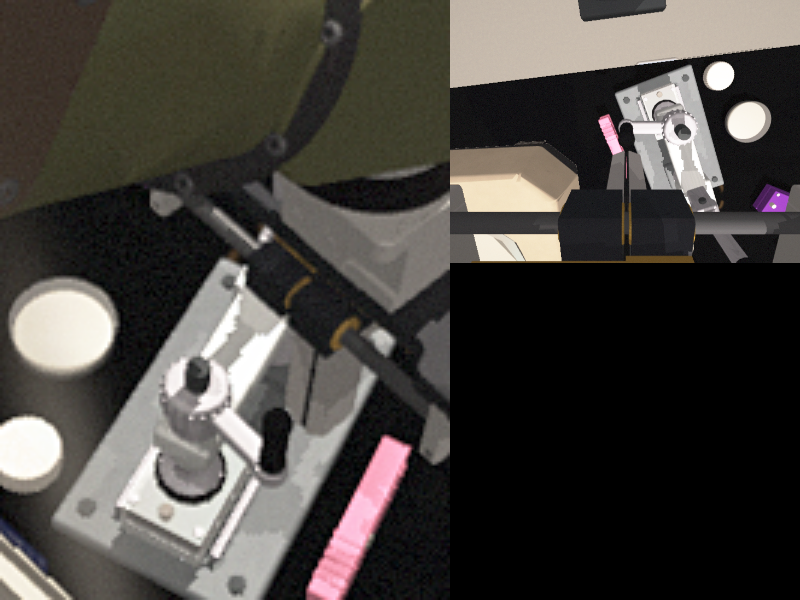

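The picture shows the closed fingers at scene crop (335,390), behind the black post at (277,440) and clear of the lever. Next I make contact and work out the arc.

```bash
cat > arc.py <<'E'
from h import *; import sys
N=np.array([.4545,.029]); off=14.5e-3; r=.05
def tgt(phi): 
    u=np.array([np.cos(phi),np.sin(phi)]); p=np.array([np.sin(phi),-np.cos(phi)])
    return N+r*u-off*p, phi-np.pi/2+2*np.pi
o=ctrl.get_obs(); e=o['ee_pos']; yw=o['eef_rot'][2]%(2*np.pi)
if yw>5: yw-=2*np.pi
d=e[:2]-N; ph=np.arctan2(d[1],d[0])-np.arctan(off/r)
if ph>1.6: ph-=2*np.pi
u=np.array([np.cos(ph),np.sin(ph)]);p=np.array([np.sin(ph),-np.cos(ph)])
f=o['force'][:2]
print('phi %.3f rad %.1f t %.2f z %.4f  push %.2f radial %.2f'%(ph,1e3*np.hypot(*d),o['time_s'],e[2],-f@p,f@u))
for k in map(float,sys.argv[1:]):
    X,y=tgt(ph-k); print('%.2f'%k,(1e3*(X-e[:2])).round(1),'dz %.1f'%(1e3*(.144-e[2])),'yaw %.3f'%(y-yw))
E
python3 -m creep '{"translation":[[-3,0,4],[-6,1,4],[-6,1,4]],"yaw":[0,0,0],"gripper":[255,255,255]}'
python3 arc.py 0
python3 -m creep '{"translation":[[-1.5,0,0],[-3,0.3,0],[-3,0.3,0]],"yaw":[0,0,0],"gripper":[255,255,255]}'
python3 arc.py 0 0.05 0.1 0.15 0.2 0.3
```

```text
time_s: 2.53
ee_pos: [0.4712, -0.0219, 0.1461]
eef_rot: [-3.141, -0.004, 3.024]
force: [-0.1, 0.4, -0.7]
grip_width: 0.0003
phi -1.535 rad 53.6 t 2.53 z 0.1461  push -0.05 radial -0.45
0.00 [-0.5  1.5] dz -2.1 yaw 0.153
time_s: 2.78
ee_pos: [0.468, -0.0215, 0.1462]
eef_rot: [-3.141, -0.003, 3.024]
force: [0.2, -0.4, -0.2]
grip_width: 0.0004
phi -1.591 rad 52.3 t 2.78 z 0.1462  push 0.23 radial 0.39
0.00 [-0.1  0.3] dz -2.2 yaw 0.097
0.05 [-2.6 -0.4] dz -2.2 yaw 0.047
0.10 [-5.2 -0.8] dz -2.2 yaw -0.003
0.15 [-7.7 -1.2] dz -2.2 yaw -0.053
0.20 [-10.3  -1.4] dz -2.2 yaw -0.103
0.30 [-15.5  -1.5] dz -2.2 yaw -0.203
```

```bash
for i in 1; do
python3 -m creep '{"translation":[[-1.3,-0.2,-1],[-2.6,-0.4,-1],[-2.6,-0.4,-1],[-2.6,-0.4,-1]],"yaw":[0,0,0,0],"gripper":[255,255,255,255]}' >/dev/null; done
python3 arc.py
python3 -m creep '{"translation":[[-1.3,-0.2,-1],[-2.6,-0.4,-1],[-2.6,-0.4,-1],[-2.6,-0.4,-1]],"yaw":[0,0,0,0],"gripper":[255,255,255,255]}' >/dev/null
python3 arc.py 
python3 -m creep '{"translation":[[-1.3,-0.2,0],[-2.6,-0.4,0],[-2.6,-0.4,0],[-2.6,-0.4,0]],"yaw":[-0.02,-0.04,-0.04,-0.04],"gripper":[255,255,255,255]}' >/dev/null
python3 arc.py 0.05 0.1 0.15 0.2
```

```text
phi -1.642 rad 52.1 t 3.12 z 0.1452  push -0.24 radial 0.58
phi -1.689 rad 52.0 t 3.45 z 0.1443  push 4.32 radial -2.15
phi -1.741 rad 52.0 t 3.78 z 0.1443  push 2.88 radial -2.70
0.05 [-2.6 -0.3] dz -0.3 yaw -0.062
0.10 [-5.2 -0.4] dz -0.3 yaw -0.112
0.15 [-7.8 -0.4] dz -0.3 yaw -0.162
0.20 [-10.4  -0.2] dz -0.3 yaw -0.212
```

```bash
python3 -m creep '{"translation":[[-2.6,-0.3,0],[-5.2,-0.4,0],[-5.2,-0.4,0],[-5.2,-0.4,0]],"yaw":[-0.06,-0.11,-0.11,-0.11],"gripper":[255,255,255,255]}' >/dev/null; python3 arc.py
python3 -m creep '{"translation":[[-2.6,0,0],[-5.2,0.2,0],[-5.2,0.2,0],[-5.2,0.2,0]],"yaw":[-0.05,-0.1,-0.1,-0.1],"gripper":[255,255,255,255]}' >/dev/null; python3 arc.py 0.05 0.1 0.15 0.2
```

```text
phi -1.845 rad 52.1 t 4.12 z 0.1443  push 1.25 radial -1.05
phi -1.946 rad 52.2 t 4.45 z 0.1443  push 1.51 radial -0.11
0.05 [-2.6  0.5] dz -0.3 yaw -0.061
0.10 [-5.1  0.9] dz -0.3 yaw -0.111
0.15 [-7.7  1.5] dz -0.3 yaw -0.161
0.20 [-10.2   2.2] dz -0.3 yaw -0.211
```

```bash
python3 -m creep '{"translation":[[-2.6,0.5,0],[-5.1,0.9,0],[-5.1,0.9,0],[-5.1,0.9,0]],"yaw":[-0.06,-0.11,-0.11,-0.11],"gripper":[255,255,255,255]}' >/dev/null; python3 arc.py
python3 -m creep '{"translation":[[-2.5,0.6,0],[-5,1.4,0],[-5,1.4,0],[-5,1.4,0]],"yaw":[-0.05,-0.1,-0.1,-0.1],"gripper":[255,255,255,255]}' >/dev/null; python3 arc.py 0.05 0.1 0.15 0.2 0.3
```

```text
phi -2.045 rad 52.2 t 4.78 z 0.1442  push 2.62 radial -0.17
phi -2.143 rad 52.2 t 5.12 z 0.1442  push 1.89 radial 0.98
0.05 [-2.4  0.9] dz -0.2 yaw -0.055
0.10 [-4.9  1.8] dz -0.2 yaw -0.105
0.15 [-7.3  2.9] dz -0.2 yaw -0.155
0.20 [-9.6  4.1] dz -0.2 yaw -0.205
0.30 [-14.    6.7] dz -0.2 yaw -0.305
```

```bash
python3 -m creep '{"translation":[[-2.4,0.9,0],[-4.9,1.8,0],[-4.9,1.8,0],[-4.9,1.8,0]],"yaw":[-0.05,-0.1,-0.1,-0.1],"gripper":[255,255,255,255]}' >/dev/null; python3 arc.py
python3 -m creep '{"translation":[[-2.3,1.1,0],[-4.7,2.3,0],[-4.7,2.3,0],[-4.7,2.3,0]],"yaw":[-0.05,-0.1,-0.1,-0.1],"gripper":[255,255,255,255]}' >/dev/null; python3 arc.py 0.05 0.1 0.15 0.2 0.3
```

```text
phi -2.241 rad 52.2 t 5.45 z 0.1443  push 2.76 radial -0.27
phi -2.340 rad 52.1 t 5.78 z 0.1443  push 3.54 radial 1.38
0.05 [-2.2  1.3] dz -0.3 yaw -0.059
0.10 [-4.4  2.7] dz -0.3 yaw -0.109
0.15 [-6.6  4.2] dz -0.3 yaw -0.159
0.20 [-8.6  5.8] dz -0.3 yaw -0.209
0.30 [-12.5   9.3] dz -0.3 yaw -0.309
```

```bash
cat > avg.py <<'E'
from h import *
import arc
F=[]
for i in range(6):
    ctrl.camera('top'); F.append(ctrl.get_obs()['force'][:2])
F=np.array(F); P=-F@arc.p; print('avg push',P.round(2),P.mean().round(2),'radial',(F@arc.u).mean().round(2))
E
python3 avg.py
python3 -m creep '{"translation":[[-2.2,1.3,0],[-2.2,1.3,0],[-2.2,1.3,0]],"yaw":[-0.05,-0.05,-0.05],"gripper":[255,255,255]}' >/dev/null; python3 avg.py
```

```text
phi -2.340 rad 52.1 t 5.78 z 0.1443  push 3.54 radial 1.38
avg push [3.08 3.13 4.39 3.84 3.64 3.44] 3.58 radial 1.5
phi -2.388 rad 52.1 t 6.33 z 0.1443  push 4.15 radial 1.26
avg push [4.5  4.03 4.51 4.56 4.29 4.81] 4.45 radial 1.98
```

The resting push has risen from about 1.8 N to 4.3 N. That puts first touch near phi = -2.1, so the nut is about 0.29 rad past it, which is inside the window but on the tight side. I'll go over to the other side of the post and ease it back about 0.1 rad.

```bash
python3 -m creep '{"translation":[[2.7,-2.9,0],[2.7,-2.9,15],[2.7,-2.9,35],[-10,10,35],[-23.9,25.5,35]],"yaw":[0,0,0,0,0],"gripper":[255,255,255,255,255]}' 
python3 -m creep '{"translation":[[0,0,0],[0,0,-15],[0,0,-28],[0,0,-35],[0,0,-35]],"yaw":[0,0,0,0,0],"gripper":[255,255,255,255,255]}'
python3 - <<'E'
from h import *
o=ctrl.get_obs(); ph=-2.388; u=np.array([np.cos(ph),np.sin(ph)]);p=np.array([np.sin(ph),-np.cos(ph)])
d=o['ee_pos'][:2]-[.4545,.029]; print(o['time_s'],'along u,p mm',d@u*1e3,d@p*1e3,'p',p)
E
```

```text
time_s: 7.05
ee_pos: [0.4041, 0.0097, 0.1796]
eef_rot: [-3.141, -0.005, 2.328]
force: [0.1, 0.4, -0.4]
grip_width: 0.0005
time_s: 7.47
ee_pos: [0.4035, 0.0097, 0.1433]
eef_rot: [-3.139, -0.007, 2.328]
force: [0.3, 0.5, -0.0]
grip_width: 0.0006
7.4667 along u,p mm 50.3951308825901 20.887961793619567 p [-0.68426306  0.72923526]
```

```bash
cat > bk.py <<'E'
from h import *
N=np.array([.4545,.029])
F=[];
for i in range(3): ctrl.camera('top'); F.append(ctrl.get_obs()['force'][:2])
o=ctrl.get_obs(); d=o['ee_pos'][:2]-N
ph=np.arctan2(d[1],d[0])+np.arctan(14.5/50); ph-= 2*np.pi*(ph>1.6)
u=np.array([np.cos(ph),np.sin(ph)]);p=np.array([np.sin(ph),-np.cos(ph)]);F=np.array(F)
print('t %.2f phi_if_contact %.3f r %.1f z %.4f'%(o['time_s'],ph,1e3*np.hypot(*d),o['ee_pos'][2]),'backpush',(F@p).round(2),'radial',(F@u).mean().round(2))
E
python3 -m creep '{"translation":[[1.7,-1.8,0],[3.4,-3.6,0],[3.4,-3.6,0],[3.4,-3.6,0]],"yaw":[0,0,0,0],"gripper":[255,255,255,255]}' >/dev/null; python3 bk.py
python3 -m creep '{"translation":[[1,-1,0],[1.7,-1.8,0],[1.7,-1.8,0],[1.7,-1.8,0]],"yaw":[0,0,0,0],"gripper":[255,255,255,255]}' >/dev/null; python3 bk.py
python3 -m creep '{"translation":[[1,-1,0],[1.7,-1.8,0],[1.7,-1.8,0],[1.7,-1.8,0]],"yaw":[0.05,0.05,0.05,0.05],"gripper":[255,255,255,255]}' >/dev/null; python3 bk.py
```

```text
t 7.95 phi_if_contact -2.410 r 52.8 z 0.1435 backpush [1.   1.82 1.79] radial 0.49
t 8.43 phi_if_contact -2.367 r 52.3 z 0.1435 backpush [4.94 4.55 3.61] radial 2.55
t 8.92 phi_if_contact -2.323 r 51.8 z 0.1434 backpush [2.82 3.98 4.54] radial 2.37
```

```bash
python3 -m creep '{"translation":[[1,-1,0],[1.5,-1.5,0],[1.5,-1.5,0],[1.5,-1.5,0]],"yaw":[0.04,0.04,0.04,0.04],"gripper":[255,255,255,255]}' >/dev/null; python3 bk.py; python3 bk.py
```

```text
t 9.40 phi_if_contact -2.283 r 51.4 z 0.1434 backpush [4.16 5.18 3.46] radial 2.06
t 9.55 phi_if_contact -2.283 r 51.4 z 0.1434 backpush [4.76 4.93 3.99] radial 2.33
```

The backward readings don't fall as expected and are contaminated by radial sliding. I'll back off along the true arc until the foot is free, then re-approach forward with averaged readings.

```bash
python3 -m creep '{"translation":[[1.2,-2.2,0],[2.5,-4.5,0],[2.5,-4.5,0],[2.5,-4.5,0]],"yaw":[0.05,0.1,0.1,0.1],"gripper":[255,255,255,255]}' >/dev/null; python3 bk.py
python3 -m creep '{"translation":[[1.8,-2,0],[3.5,-3.9,0],[3.5,-3.9,0],[3.5,-3.9,0]],"yaw":[0.05,0.1,0.1,0.1],"gripper":[255,255,255,255]}' >/dev/null; python3 bk.py
python3 -m creep '{"translation":[[1.9,-1.8,0],[3.8,-3.5,0],[3.8,-3.5,0],[3.8,-3.5,0]],"yaw":[0.05,0.1,0.1,0.1],"gripper":[255,255,255,255]}' >/dev/null; python3 bk.py
```

```text
t 10.03 phi_if_contact -2.182 r 51.8 z 0.1435 backpush [1.25 1.86 1.5 ] radial -1.3
t 10.52 phi_if_contact -2.081 r 51.7 z 0.1436 backpush [1.86 1.74 2.56] radial -1.52
t 11.00 phi_if_contact -1.982 r 51.7 z 0.1436 backpush [1.71 1.59 1.73] radial -1.51
```

```bash
python3 -m creep '{"translation":[[-3.7,1.6,0],[-3.7,1.6,15],[-3.7,1.6,35],[14,-6,35],[32,-13.6,35]],"yaw":[0,0,0,0,0],"gripper":[255,255,255,255,255]}' 
python3 -m creep '{"translation":[[0,0,0],[0,0,-15],[0,0,-28],[0,0,-35],[0,0,-35]],"yaw":[0,0,0,0,0],"gripper":[255,255,255,255,255]}'
python3 arc.py 0 0.05 0.1 0.15 0.2
```

```text
time_s: 11.42
ee_pos: [0.4543, -0.0246, 0.1802]
eef_rot: [-3.139, -0.003, 2.714]
force: [0.5, 0.3, 0.4]
grip_width: 0.0006
time_s: 11.83
ee_pos: [0.4534, -0.0245, 0.1441]
eef_rot: [-3.138, -0.005, 2.713]
force: [-0.3, 0.4, -0.3]
grip_width: 0.0009
phi -1.873 rad 53.5 t 11.83 z 0.1441  push -0.39 radial -0.26
0.00 [0.  1.4] dz -0.1 yaw 0.126
0.05 [-2.6  1.5] dz -0.1 yaw 0.076
0.10 [-5.2  1.8] dz -0.1 yaw 0.026
0.15 [-7.7  2.2] dz -0.1 yaw -0.024
0.20 [-10.3   2.7] dz -0.1 yaw -0.074
```

Forward again with the same step pattern everywhere (0.05 rad, hold, average).

```bash
sed -i 's/range(6)/range(4)/' avg.py
python3 -m creep '{"translation":[[-2.6,1.5,0],[-5.2,1.8,0],[-5.2,1.8,0]],"yaw":[0.02,0.02,0.02],"gripper":[255,255,255]}' >/dev/null; python3 avg.py
python3 -m creep '{"translation":[[-2.5,0.5,0],[-2.5,0.5,0],[-2.5,0.5,0]],"yaw":[-0.05,-0.05,-0.05],"gripper":[255,255,255]}' >/dev/null; python3 avg.py
python3 -m creep '{"translation":[[-2.5,0.6,0],[-2.5,0.6,0],[-2.5,0.6,0]],"yaw":[-0.05,-0.05,-0.05],"gripper":[255,255,255]}' >/dev/null; python3 avg.py
python3 arc.py 0.05 0.1 0.15 0.2
```

```text
phi -1.974 rad 51.9 t 12.08 z 0.1448  push 0.42 radial -0.50
avg push [ 0.19 -0.27 -0.16  0.37] 0.03 radial -0.52
phi -2.019 rad 52.0 t 12.53 z 0.1446  push 2.48 radial -0.03
avg push [2.26 1.78 2.27 2.93] 2.31 radial 0.64
phi -2.067 rad 51.9 t 12.98 z 0.1447  push 2.40 radial 0.87
avg push [1.72 2.6  1.69 2.34] 2.09 radial 0.71
phi -2.068 rad 51.9 t 13.18 z 0.1446  push 2.34 radial 0.34
0.05 [-2.6  0.5] dz -0.6 yaw -0.040
0.10 [-5.1  1.2] dz -0.6 yaw -0.090
0.15 [-7.5  2.1] dz -0.6 yaw -0.140
0.20 [-9.9  3.1] dz -0.6 yaw -0.190
```

```bash
python3 -m creep '{"translation":[[-2.5,0.7,0],[-2.5,0.7,0],[-2.5,0.7,0]],"yaw":[-0.05,-0.05,-0.05],"gripper":[255,255,255]}' >/dev/null; python3 avg.py
python3 -m creep '{"translation":[[-2.4,0.9,0],[-2.4,0.9,0],[-2.4,0.9,0]],"yaw":[-0.05,-0.05,-0.05],"gripper":[255,255,255]}' >/dev/null; python3 avg.py
python3 -m creep '{"translation":[[-2.3,1,0],[-2.3,1,0],[-2.3,1,0]],"yaw":[-0.05,-0.05,-0.05],"gripper":[255,255,255]}' >/dev/null; python3 avg.py
python3 arc.py 0.05 0.1 0.15 0.2
```

```text
phi -2.118 rad 51.9 t 13.43 z 0.1446  push 2.45 radial 1.63
avg push [2.28 2.75 1.45 2.26] 2.18 radial 1.47
phi -2.167 rad 51.6 t 13.88 z 0.1446  push 1.49 radial 1.46
avg push [2.15 2.14 2.   1.9 ] 2.05 radial 1.37
phi -2.215 rad 51.4 t 14.33 z 0.1446  push 2.88 radial 1.72
avg push [2.67 2.49 3.   2.55] 2.68 radial 1.08
phi -2.215 rad 51.4 t 14.53 z 0.1445  push 2.55 radial 1.08
0.05 [-2.6  0.4] dz -0.5 yaw -0.040
0.10 [-5.   1.5] dz -0.5 yaw -0.090
0.15 [-7.3  2.7] dz -0.5 yaw -0.140
0.20 [-9.5  4. ] dz -0.5 yaw -0.190
```

```bash
python3 -m creep '{"translation":[[-2.6,0.6,0],[-2.6,0.6,0],[-2.6,0.6,0]],"yaw":[-0.05,-0.05,-0.05],"gripper":[255,255,255]}' >/dev/null; python3 avg.py
python3 -m creep '{"translation":[[-2.2,1.2,0],[-2.2,1.2,0],[-2.2,1.2,0]],"yaw":[-0.05,-0.05,-0.05],"gripper":[255,255,255]}' >/dev/null; python3 avg.py; python3 avg.py
```

```text
phi -2.264 rad 51.6 t 14.78 z 0.1446  push 2.08 radial -2.19
avg push [3.   2.14 2.71 2.59] 2.61 radial -3.0
phi -2.311 rad 51.6 t 15.23 z 0.1446  push 3.03 radial -1.24
avg push [2.72 2.96 3.16 3.38] 3.05 radial -0.81
phi -2.312 rad 51.5 t 15.43 z 0.1446  push 3.38 radial -0.94
avg push [4.97 3.63 3.78 3.01] 3.85 radial -1.02
```

The push has risen by about 1.2 N and first touch is near -2.15, so the nut is about 0.15 to 0.2 rad past touch. I stop here, retreat, and go to the right side of the lever.

```bash
python3 -m creep '{"translation":[[3,-2.7,0],[4,-4,0],[4,-4,30],[4,-4,70],[4,-4,110]],"yaw":[0,0,0,0,0],"gripper":[255,255,255,255,255]}'
python3 - <<'E'
from h import *
o=ctrl.get_obs(); H=np.array([.5496,.0528]); l=np.array([-.2426,.9701])
print((1e3*(H-.035*l-o['ee_pos'][:2])).round(1), 1e3*(.209-o['ee_pos'][2]), 1.816-o['eef_rot'][2])
for nm in('top','scene'): snap(nm,nm+'2')
s=load('scene2')['pixels'][265:450,295:420]; t=load('top2')['pixels'][235:350,360:460]
im=np.zeros((560,790,3),np.uint8); im[:460,:400]=cv2.resize(t,None,fx=4,fy=4); im[:555,410:785]=cv2.resize(s,None,fx=3,fy=3); cv2.imwrite('pics/c3.png',im[:,:,::-1])
E
```

```text
time_s: 16.05
ee_pos: [0.4349, -0.0212, 0.2555]
eef_rot: [-3.137, -0.007, 2.389]
force: [0.9, 1.1, 0.1]
grip_width: 0.0001
[123.2  40. ] -46.46629537782046 -0.5730767779614088
```

View pics/c3.png

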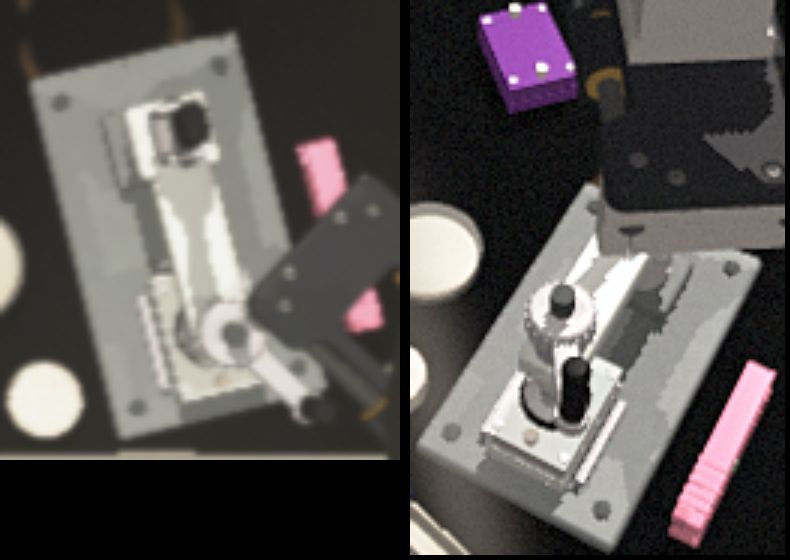

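The crank has turned to the front right, with the post at top crop (318,410). The cell is unchanged and the lever is still standing at (190,125). Next is the lever.

```bash
python3 -m creep '{"translation":[[25,2,5],[50,2,5],[80,10,5],[105,25,5],[123,40,5]],"yaw":[-0.115,-0.23,-0.345,-0.46,-0.57],"gripper":[255,255,255,255,255]}'
python3 -m creep '{"translation":[[0,0,-20],[0,0,-40],[0,0,-50],[0,0,-50]],"yaw":[0,0,0,0],"gripper":[255,255,255,255]}'
cat > lev.py <<'E'
from h import *
o=ctrl.get_obs(); H=np.array([.5496,.0528]); l=np.array([-.2426,.9701]); c=np.array([.9701,.2426])
d=o['ee_pos'][:2]-H; s=d@l; z=o['ee_pos'][2]
print('t %.2f s_c %.1f z_c %.1f along c %.1f yawerr %.3f'%(o['time_s'],1e3*s+8,1e3*z-19,1e3*d@c,o['eef_rot'][2]-1.816),'F l,c,z',(o['force'][:2]@l).round(1),(o['force'][:2]@c).round(1),o['force'][2].round(1))
for a in(0,.1,.3,.5,.7,.9,1.1,1.2,1.3,1.4,1.5,1.55,1.6):
    S,Z=78*np.sin(a)-7*np.cos(a),112+78*np.cos(a)+7*np.sin(a)
    m=H+(S-8)/1e3*l-o['ee_pos'][:2]; print(a,(1e3*m).round(1),round(Z+19-1e3*z,1))
E
python3 lev.py
```

```text
time_s: 16.57
ee_pos: [0.5617, 0.0188, 0.2638]
eef_rot: [3.142, 0.001, 1.813]
force: [-0.3, -0.4, 0.1]
grip_width: 0.0005
time_s: 16.9
ee_pos: [0.5606, 0.0187, 0.211]
eef_rot: [-3.137, 0.0, 1.813]
force: [0.6, -0.8, -0.4]
grip_width: 0.0007
t 16.90 s_c -27.7 z_c 192.0 along c 2.4 yawerr -0.003 F l,c,z -0.9 0.4 -0.4
0 [-7.4 19.5] -2.0
0.1 [-9.3 27.1] -1.7
0.3 [-13.   42.2] -3.4
0.5 [-16.6  56.6] -8.2
0.7 [-19.9  69.9] -15.8
0.9 [-22.8  81.4] -26.0
1.1 [-25.2  90.7] -38.4
1.2 [-26.1  94.4] -45.2
1.3 [-26.8  97.4] -52.4
1.4 [-27.4  99.7] -59.8
1.5 [-27.8 101.3] -67.5
1.55 [-27.9 101.8] -71.4
1.6 [-28.  102.1] -75.3
```

```bash
python3 -m creep '{"translation":[[-5,10,-2],[-7.4,19.5,-2],[-9.3,27,-2],[-11.2,35,-2.5],[-13,42,-3.5]],"yaw":[0,0,0,0,0],"gripper":[255,255,255,255,255]}' >/dev/null; python3 lev.py
```

```text
t 17.32 s_c 16.9 z_c 189.1 along c 0.1 yawerr -0.003 F l,c,z -4.7 -0.9 -2.1
0 [  5.7 -23.2] 0.9
0.1 [  3.8 -15.6] 1.2
0.3 [ 0.1 -0.6] -0.5
0.5 [-3.5 13.9] -5.3
0.7 [-6.8 27.1] -13.0
0.9 [-9.7 38.6] -23.2
1.1 [-12.   47.9] -35.5
1.2 [-13.   51.6] -42.3
1.3 [-13.7  54.7] -49.5
1.4 [-14.3  57. ] -57.0
1.5 [-14.7  58.6] -64.6
1.55 [-14.8  59.1] -68.5
1.6 [-14.9  59.4] -72.4
```

Contact is at the expected place with a push of about 5 N. I continue along the arc.

```bash
python3 -m creep '{"translation":[[-1.8,7,-2.5],[-3.5,14,-5],[-5.2,20.5,-9],[-6.8,27,-13],[-8.3,33,-18]],"yaw":[0,0,0,0,0],"gripper":[255,255,255,255,255]}' >/dev/null; python3 lev.py
```

```text
t 17.73 s_c 51.7 z_c 171.4 along c 0.3 yawerr -0.003 F l,c,z -3.7 -1.2 3.9
0 [ 14. -57.] 18.6
0.1 [ 12.1 -49.4] 18.9
0.3 [  8.3 -34.3] 17.2
0.5 [  4.7 -19.9] 12.4
0.7 [ 1.4 -6.7] 4.7
0.9 [-1.5  4.8] -5.5
1.1 [-3.8 14.1] -17.8
1.2 [-4.8 17.9] -24.6
1.3 [-5.5 20.9] -31.8
1.4 [-6.1 23.2] -39.3
1.5 [-6.5 24.8] -46.9
1.55 [-6.6 25.3] -50.8
1.6 [-6.7 25.6] -54.7
```

```bash
python3 -m creep '{"translation":[[-1.5,5,-5.5],[-2.7,9.7,-11.5],[-3.8,14,-18],[-4.8,18,-24.6],[-5.5,21,-32]],"yaw":[0,0,0,0,0],"gripper":[255,255,255,255,255]}' >/dev/null; python3 lev.py
```

```text
t 18.15 s_c 73.9 z_c 139.0 along c 0.2 yawerr -0.003 F l,c,z -2.8 0.2 5.4
0 [ 19.4 -78.6] 51.0
0.1 [ 17.5 -71. ] 51.3
0.3 [ 13.7 -55.9] 49.6
0.5 [ 10.1 -41.4] 44.8
0.7 [  6.8 -28.2] 37.1
0.9 [  3.9 -16.7] 26.9
1.1 [ 1.6 -7.4] 14.6
1.2 [ 0.7 -3.7] 7.8
1.3 [-0.1 -0.7] 0.6
1.4 [-0.7  1.6] -6.9
1.5 [-1.1  3.2] -14.5
1.55 [-1.2  3.7] -18.4
1.6 [-1.3  4.1] -22.3
```

```bash
python3 -m creep '{"translation":[[-0.5,1,-5],[-0.7,1.6,-9],[-1,3,-13],[-1.2,3.5,-16],[-1.2,3.5,-17.5]],"yaw":[0,0,0,0,0],"gripper":[255,255,255,255,255]}' >/dev/null; python3 lev.py|head -1
python3 -m creep '{"translation":[[0,0,-1],[0,0,-2],[0,0,-2]],"yaw":[0,0,0],"gripper":[255,255,255]}' >/dev/null; python3 lev.py|head -1
```

```text
t 18.57 s_c 78.0 z_c 121.2 along c 0.2 yawerr -0.003 F l,c,z 0.7 1.5 6.9
t 18.82 s_c 78.2 z_c 120.5 along c 0.4 yawerr -0.003 F l,c,z -2.3 -6.5 20.2
```

The force jumped to 20 N at z_c = 120.5, which is where I computed the stop. I retreat and check.

```bash
python3 -m creep '{"translation":[[0,0,10],[0,0,45],[0,0,85],[0,0,120],[0,0,150]],"yaw":[0,0,0,0,0],"gripper":[255,255,255,255,255]}' >/dev/null
python3 -m creep '{"translation":[[-20,35,10],[-40,70,20],[-60,105,20],[-80,140,20],[-100,175,20]],"yaw":[0,0,0,0,0],"gripper":[255,255,255,255,255]}' >/dev/null
python3 -m creep '{"translation":[[-15,35,0],[-30,70,0],[-45,105,0],[-50,110,0],[-50,110,0]],"yaw":[0,0,0,0,0],"gripper":[255,255,255,255,255]}'
python3 - <<'E'
from h import *
t=snap('top','top3');s=snap('scene','scene3')
a=cv2.resize(t['pixels'][230:350,330:460],None,fx=3.2,fy=3.2); b=cv2.resize(s['pixels'][255:450,270:420],None,fx=2.5,fy=2.5)
im=np.zeros((500,795,3),np.uint8); im[:a.shape[0],:a.shape[1]]=a; im[:b.shape[0],418:418+b.shape[1]]=b[:,:377]; cv2.imwrite('pics/c4.png',im[:,:,::-1])
H=np.array([.5496,.0528]); l=np.array([-.2426,.9701])
v,u=np.mgrid[235:330,345:425]; P=np.array([dep(t,x,y) for x,y in zip(u.ravel(),v.ravel())])
d=P[:,:2]-H; S=d@l; C=d@np.array([.9701,.2426]); m=(abs(C)<.006)&(S>.02)&(S<.1)&(P[:,2]>.06)
for lo in(.02,.04,.06,.08): k=m&(S>=lo)&(S<lo+.02); print(lo,k.sum(),np.median(P[k,2]) if k.any() else 0)
# neighbours moved?
t0=load('top0')['pixels'].astype(int); D=abs(t0-t['pixels']).max(2)>60
for n,(x,y) in dict(cap=(371,335),dish=(351,301),clip=(445,294),bottle=(406,217)).items(): print(n,D[y-12:y+13,x-12:x+13].sum())
E
```

```text
time_s: 20.07
ee_pos: [0.3795, 0.4097, 0.3106]
eef_rot: [-3.14, -0.001, 1.817]
force: [0.7, 0.2, 0.2]
grip_width: 0.0004
0.02 66 0.1174803550147601
0.04 66 0.11755129255977068
0.06 66 0.11907665411544192
0.08 58 0.11944165923388328
cap 0
dish 0
clip 0
bottle 0
```

View pics/c4.png

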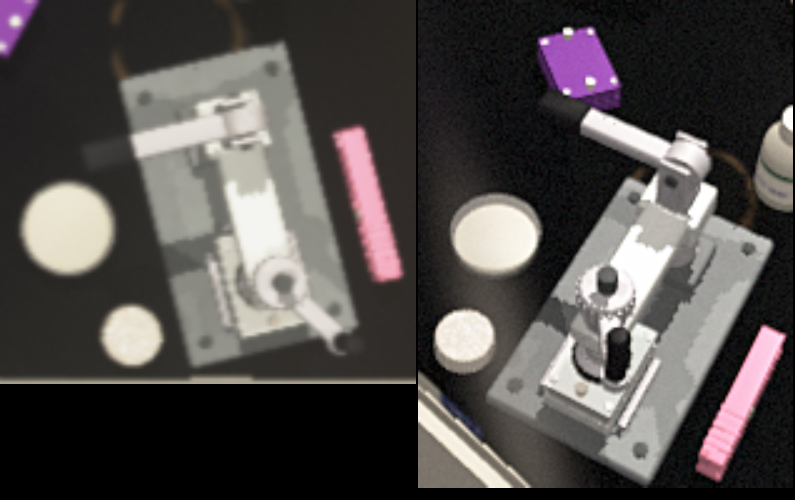

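The lever lies level at top crop (140,145). The bar top is 117.5 mm above the bench against an ideal 117.5, and the crank has stayed at (347,343). The neighbouring things show no change.

```bash
python3 -c "
from station import ctrl
print(ctrl.hand_in(), ctrl.get_obs()['time_s'])"
```

```text
the job is handed in; nothing more can be done
the job is handed in; nothing more can be done
```

The flow cell is clamped and the job is handed in, at about 20 s on the robot's clock. The nut was set by feel, then the lever was swung over to the clamp's left and left down.

**Nut:** I pushed the post clockwise twice. The first push ended an estimated 0.2 to 0.3 rad past first touch. I judged that a bit tight, so I turned the nut back until the foot was free and approached again. I stopped where the resting push had risen from about 2.2 N to 3.0–3.9 N, which is about 0.15 to 0.2 rad past touch.

**Lever:** It met its stop with about 20 N on the wrist. It lies level, with the bar top at 117.5 mm, where a level lever should be.

**Last checks:**
- The cap, dish, clip and bottle show no change in the top picture.
- The cell looks in its place; I judged this by eye and did not measure it.
- The crank stayed where I left it.
- The robot is clear of everything.

**What disagreed:**
- The two forward pushes put first touch at slightly different angles, about 0.06 rad apart. The resting forces are noisy, by about 0.5 N.
- The readings while backing the nut off did not fall steadily, because the finger was sliding on the post. I did not use them for the final setting.

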